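# Count four grinding balls into a tin

### The arm

A 6-joint arm with a two-finger parallel gripper is mounted at the origin on a cart in front of the work surface, level with it; the furniture and walls round the work are solid. World frame = base frame: x ahead of the robot, y to its left, z up, the work surface at z = 0. Lengths are in m, angles in rad, forces in N, time in s.
With the tool pointing down it reaches from about 0.325 to 0.75 m from the base axis. Payload 7.6 kg.
Tool frame: the origin (TCP) lies on the centre line of the jaws, within the pads' length; the fingertips stand 19 mm ahead of it and the grasp point (between the pads) is the TCP; z points along the fingers, y is the direction in which the jaws open and shut (so a half turn about z gives the same grasp; the last joint's range is limited). The gripper opens to 85 mm and grips with 20 to 120 N. Pads are 22 mm wide; open, the fingers measure 114 mm over their backs; the gripper's body (76 mm by 85 mm) begins 54 mm behind the grasp point. The pads swing forward as they close: fully open they stand 13 mm farther back than shut.
Start: joints at [-1.358, 0.052, 1.401, -0, 1.689, -0.07], TCP at [0.147, -0.504, 0.221] pointing down, gripper open.
Joint ranges: [-2.9, 2.9], [-0.91, 2.17], [0.12, 2.37], [-1.06, 4.2], [0.26, 2.73], [-2.93, 2.93]. Speed limits (rad/s): [2.57, 2.57, 3.01, 3.14, 3.14, 3.14].

### API

Orientations are given as a unit quaternion [x, y, z, w].
In Python, from workcell import r gives the robot as it stands.
- The arm moves only by the tool move_arm, never from a script. Its argument "commands" is a list of rows, each an object of numbers: "grip": the opening, from -1 (shut) to 1 (fully open); "x", "y", "z": the shift along the world's x, y, z in m; "wx", "wy", "wz": the turn, a rotation vector about the world's x, y, z in rad. A call has 1 to 12 rows; each row is the pose to reach, as a shift and turn from the pose measured when the call began; what a row does not reach only later rows make up. A row lasts 1/8 s, in which the tool goes at most 62.5 mm and 10.7 degrees, less where a joint would pass 70% of its speed; a pose out of reach is approached as far as the arm can. A call with a gripper value outside its range is refused whole. The fingers move at their own pace and stop on an object; "force" is the grip in N (left out, the last holds). Time passes only in rows, so rows that repeat a pose let the fingers close. It gives the time, the measured TCP pose, the force and the opening at its end, in the units of the state.
- r.read_state(): the state, without advancing time (a new reading comes with each control period).
- r.grab_frame(name): name is "side" or "top"; returns a dict with "pixels" (420x560x3 uint8, red, green, blue), "fovy" (degrees; the focal length in pixels is half the picture's height over the tangent of half this angle, whatever the lens; pixels are square), "cx", "cy" (the principal point, pixels), "k1" (the pictures are not rectified: a ray, as slopes to the right and down, at radius r is drawn at 1 + k1 r^2 times it, then the intrinsics apply), "camera_from_world" (4x4, takes a point from world to camera coordinates). Camera axes: x right, y down, z forward; pixel columns grow to the right and rows downward; lengths in m; the calibration is good to about 2 mm. A picture is of the moment at which its call begins. There is no depth.
- r.sign_off(): hands the job in, once; it reports no verdict.
The state is a dict: "time_s": time; "joint_pos": joint angles; "dq": joint speeds; "joint_efforts": joint torques, N m; "tool_pos": TCP position; "eef_rot": TCP orientation; "force": force on the tool from outside, world axes, zero at the start; "moment": the same for the moment, N m; "gripper_width": finger opening in m.
Only numpy, scipy, OpenCV 4.12 (cv2) and the standard library are available. Lean on these libraries where they do the work, as an engineer would, in place of code of your own. Each camera call takes 0.05 s, during which the arm holds its last target.

### The job

Stand the empty aluminium tin on the worktop under the end of the ball dispenser's chute and let go of it. Then press the dispenser's sprung lever fully down and let it come fully back up four times, so that exactly four balls roll into the tin and the rest stay in the dispenser. Leave the tin standing there, and do not disturb the jar, the crucible or the dropper bottle.

Things in the scene. Friction and masses are not known exactly. Their poses are not given: they have to be found in the camera images.
- ball_dispenser: Ball dispenser fixed to the worktop: white column 68 x 84 mm, 116 mm high, on a grey foot (96 x 102 x 7 mm), a clear square tube 24 mm wide on top up to a cap at 215 mm. Its +y runs along its sloping open chute to the chute's end; -x points from the column along its short lever to the round black pad; z up. Origin: centre of the underside, on the tube's axis.
- chute_lip (a point): Middle of the lower end of the floor of the aluminium chute (24 mm wide, sloping 16 degrees): 105 mm from the dispenser's origin along its +y, 46 mm above the worktop. The floor's underside is here 43 mm above the worktop; side walls rise 12 mm above the floor. Axes as the dispenser's.
- tin_spot (a point): Spot on the worktop (z = 0) where the tin's centre should stand: 41 mm beyond the chute's end along the dispenser's +y. There the tin can be lowered straight down about 10 mm clear of the chute, and balls fly off the chute's end into it. Nothing marks it on the surface. Axes as the dispenser's.
- magazine (a point): Point on the upright axis of the clear magazine tube, 140 mm above the worktop. Each full stroke of the lever lets out exactly one ball, which rolls down the chute and off its end within a second; a stroke that stops short lets none out. The next ball loads only when the lever comes fully back up.
- lever_pad (a point): Centre of the top of the lever's round black pad (30 mm across, 9 mm thick), to be pressed down; at rest about 132 mm above the worktop and 108 mm from the dispenser's origin along its -x. It moves with the lever: a full stroke carries it down 27 mm, nearly straight. Nothing stands above it; the tube's near face is 96 mm away.
- press_lever (a joint): Angle of the sprung lever, rad: 0 = fully up (rest), 0.42 = fully down on its stop; pressing the pad down increases it. Level hinge along the dispenser's y, 65 mm from the pad. The spring returns it when let go. Pressing takes about 3 N at the top and 7 N at the bottom of the stroke. The ball is let out near the bottom.
- tin_center (a point): Centre, half-way up, of the empty round aluminium tin: 60 mm across, 26 mm high, wall under 2 mm thick, open at the top, no lid, about 50 g. It stands loose on the worktop, so this point is 13 mm above its underside; its z axis is up.
- ball_1_center (a point): Centre of white ceramic ball number 1 of six alike (17 mm across, 10 g), stacked in the dispenser in this order from the bottom: ball 1 lies lowest and comes out first.
- ball_2_center (a point): Centre of white ceramic ball number 2 of six alike (17 mm across, 10 g), stacked in the dispenser in this order from the bottom: ball 1 lies lowest and comes out first.
- ball_3_center (a point): Centre of white ceramic ball number 3 of six alike (17 mm across, 10 g), stacked in the dispenser in this order from the bottom: ball 1 lies lowest and comes out first.
- ball_4_center (a point): Centre of white ceramic ball number 4 of six alike (17 mm across, 10 g), stacked in the dispenser in this order from the bottom: ball 1 lies lowest and comes out first.
- ball_5_center (a point): Centre of white ceramic ball number 5 of six alike (17 mm across, 10 g), stacked in the dispenser in this order from the bottom: ball 1 lies lowest and comes out first.
- ball_6_center (a point): Centre of white ceramic ball number 6 of six alike (17 mm across, 10 g), stacked in the dispenser in this order from the bottom: ball 1 lies lowest and comes out first.
- dissecting_microscope: Obstacle, fixed: black microscope on a round foot about 150 mm across, nearly 360 mm high, its eyepieces leaning towards the robot; origin at the centre of its underside. It stands between the tin (to its left) and the dispenser (to its right): carry the tin over it or round its robot side.
- retort_rod (a point): Obstacle, fixed: foot of the upright rod of a tall retort stand (far higher than the arm works), near the far end of a black plate 200 x 125 mm and 16 mm high, whose near edge lies about 130 mm nearer the robot than the rod, just beyond the dispenser. This point is on the worktop at the rod.
- white_jar: Bystander: white sample jar with a white screw lid, 56 mm across, 76 mm high; origin at the centre of its underside.
- crucible: Bystander: white porcelain crucible with lid, 45 mm across, 49 mm high; origin at the centre of its underside.
- dark_vial: Bystander: small brown dropper bottle with a black top, 27 mm across, 89 mm high; origin at the centre of its underside.
Not all that is in view belongs to the job. Of the things like the part that bears tin_center, leave any that is green or pink; of the rest the smaller one is meant.

How it is judged:
By the outcome, as a careful person would: the job done as asked, in the order asked, and still so for the second after the job is handed in, with the robot touching nothing.
It also fails if it takes over 56 s, if anything falls off the work surface, if the arm or the gripper's body presses on something with over 40 N, if the wrist force passes 120 N, or if a joint passes its speed limit or range.

## Working session

There is one attempt and no reset: what is moved stays moved. The work goes in short steps, Python scripts to look and compute and a tool call to move; the robot and the scene stay as the last step left them, time stands still between calls to the robot, and variables do not carry over. Pictures are saved under pics/ and viewed, and the job is handed in when it is done.

Besides the shell and the picture viewer there is one more tool, called after "Call:" in YAML: its name, and indented under it one key for each argument. move_arm: Moves the arm, as the interface text tells. Its arguments: {"type":"object","properties":{"commands":{"type":"array"},"force":{"type":"number"}},"required":["commands"]}

```bash
mkdir -p pics; ls; cat > h.py <<'E'
import numpy as np, cv2
from workcell import r
def grab(n):
    f=r.grab_frame(n); f['pixels']=np.array(f['pixels']); return f
def save(f,name,crop=None,s=1):
    p=f['pixels'][...,::-1]
    if crop: x0,y0,x1,y1=crop; p=p[y0:y1,x0:x1]
    cv2.imwrite('pics/'+name,cv2.resize(p,None,fx=s,fy=s,interpolation=cv2.INTER_CUBIC))
def ray(f,u,v):
    F=210/np.tan(np.radians(f['fovy'])/2)
    d=np.array([(u-f['cx'])/F,(v-f['cy'])/F]); rd=np.hypot(*d); q=rd
    for _ in range(30): q=rd/(1+f['k1']*q*q)
    d=d*(q/rd if rd>0 else 1)
    T=np.array(f['camera_from_world']); R=T[:3,:3]; o=-R.T@T[:3,3]
    return o,R.T@np.array([d[0],d[1],1])
def onz(f,u,v,z):
    o,d=ray(f,u,v); return o+d*(z-o[2])/d[2]
def proj(f,P):
    F=210/np.tan(np.radians(f['fovy'])/2)
    T=np.array(f['camera_from_world']); c=T[:3,:3]@np.array(P)+T[:3,3]
    s=c[:2]/c[2]; s=s*(1+f['k1']*(s@s)); return s*F+[f['cx'],f['cy']]
def tri(f1,p1,f2,p2):
    o1,d1=ray(f1,*p1);o2,d2=ray(f2,*p2)
    A=np.c_[d1,-d2]; t=np.linalg.lstsq(A,o2-o1,rcond=None)[0]
    a=o1+t[0]*d1;b=o2+t[1]*d2; return (a+b)/2,np.linalg.norm(a-b)
E
python3 - <<'E'
from h import *
for n in('top','side'):
    f=grab(n); save(f,n+'0.png',s=1.4); print(n,f['fovy'],f['cx'],f['cy'],f['k1'],np.round(f['camera_from_world'],3).tolist())
print(r.read_state())
E
```

```text
pics
top 43.059313101927444 273.83160516865746 201.53774813773038 -0.04443240776029084 [[0.012, -1.0, 0.003, -0.054], [-0.98, -0.013, -0.199, 0.562], [0.199, -0.0, -0.98, 1.538], [0.0, 0.0, 0.0, 1.0]]
side 45.49732427113756 279.38651619028536 212.87391398419223 -0.16898847610968498 [[0.965, -0.261, -0.023, -0.566], [-0.132, -0.408, -0.903, 0.173], [0.226, 0.875, -0.428, 1.507], [0.0, 0.0, 0.0, 1.0]]
{'time_s': 0.1, 'joint_pos': array([-1.35830774e+00,  5.28075910e-02,  1.40160736e+00, -1.33009763e-05,
        1.68860193e+00, -7.02942092e-02]), 'dq': array([-0.00059141, -0.0003334 , -0.00340208, -0.00017466, -0.00033067,
       -0.00045407]), 'joint_efforts': array([ 1.62345197e-03, -3.82583034e+01, -3.60985672e+01, -1.46392367e-04,
        4.74589557e-03, -4.66491187e-06]), 'tool_pos': array([ 0.14645282, -0.5038703 ,  0.22054695]), 'eef_rot': array([ 9.90020736e-01,  1.40919958e-01, -5.71749326e-05, -7.09845914e-04]), 'force': array([ 0.17105495,  0.83526142, -0.10186287]), 'moment': array([-0.00167497, -0.04540562, -0.0255237 ]), 'gripper_width': 0.08512216278831249}
```

View pics/top0.png

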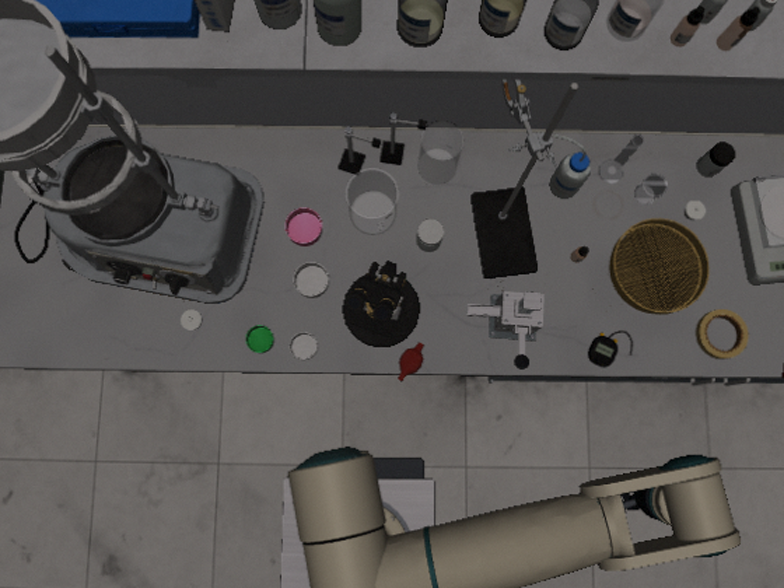

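View pics/side0.png

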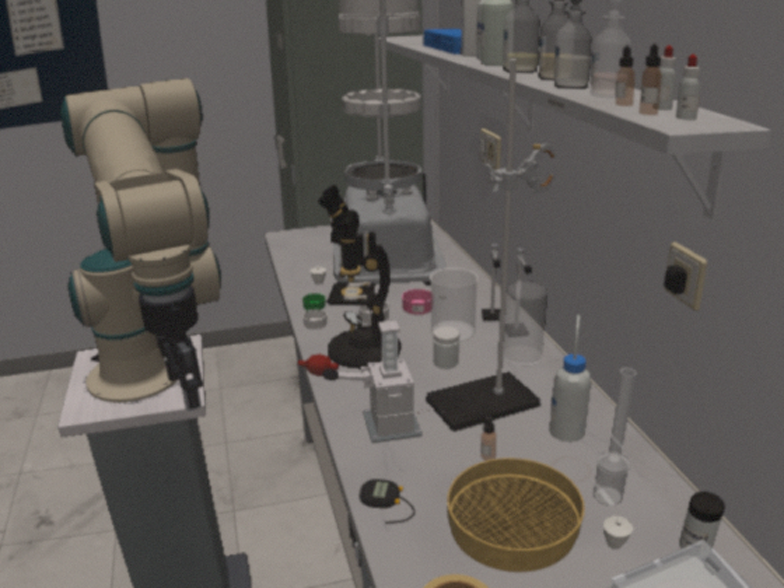

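Top view: the dispenser is at about (373,222) raw px, with its chute pointing left (+y) and its lever down (-x). Tin candidates are green (186,242), pink (217,161), pale (222,200) and pale (217,247). I'll enlarge these.

```bash
python3 - <<'E'
from h import *
f=grab('top'); g=grab('side')
save(f,'t1.png',(120,140,320,280),4); save(f,'t2.png',(310,180,450,280),5); save(g,'s1.png',(190,160,330,320),4.5)
E
```

```text
(no output)
```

View pics/t1.png

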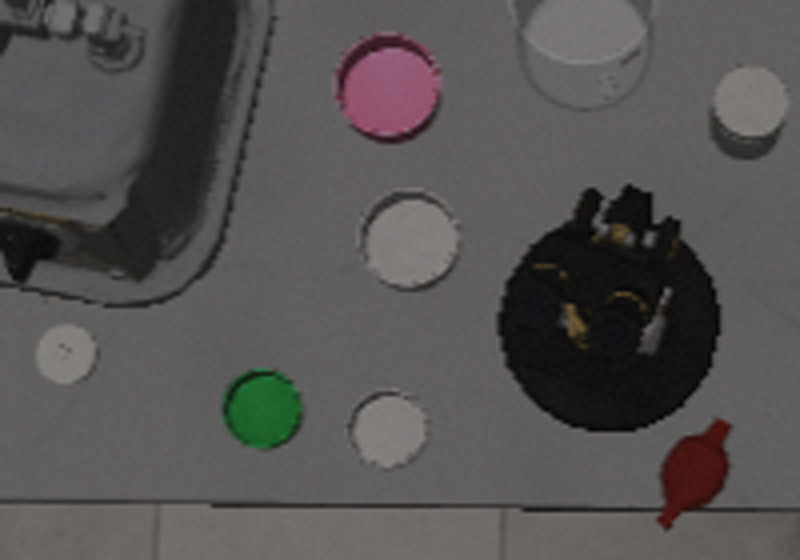

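View pics/t2.png

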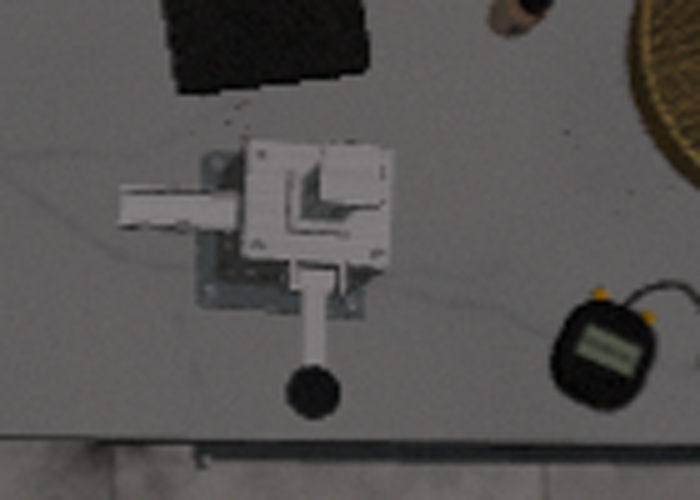

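View pics/s1.png

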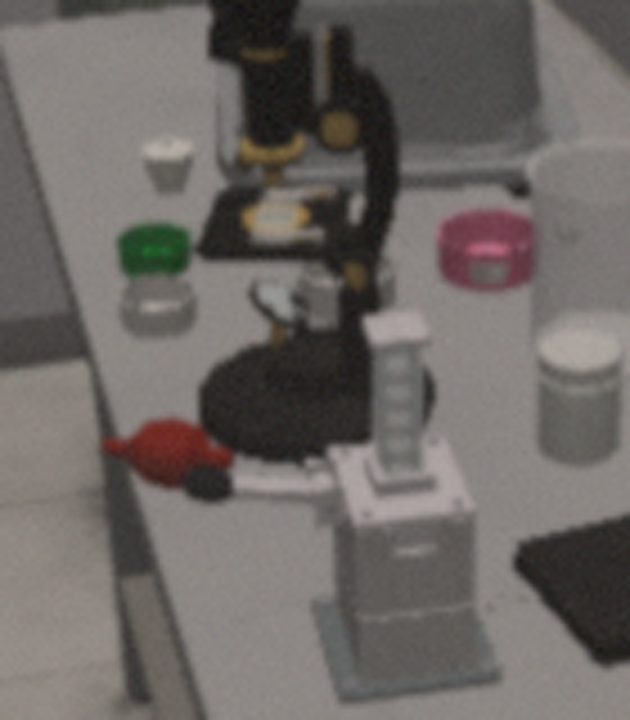

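The pale candidates are A at raw px (222,200), about 25 px across, and B at (217,247), about 19 px across and next to the green one. B is the smaller of the two uncoloured tins, so it's the one meant. Now I'll measure it, the pad and the chute.

```bash
python3 - <<'E'
from h import *
f=grab('top'); g=grab('side')
p=f['pixels'].astype(int); gray=p.mean(2)
print(gray[235:260,205:232:2].astype(int))
def comp(mask,u,v):
    n,l,s,c=cv2.connectedComponentsWithStats(mask.astype(np.uint8)); k=l[v,u]; return s[k],c[k],(l==k)
for (u,v) in((217,247),(222,200)):
    print(comp(gray>gray[v-3:v+4,u-3:u+4].mean()-22,u,v)[:2])
# pad
s,c,m=comp(gray<45,372,258); print('pad top',s,c, onz(f,*c,.130))
gg=g['pixels'].mean(2); v,u=int(160+485/4.5),int(190+208/4.5)
s2,c2,m2=comp(gg<55,u,v); print('pad side',s2,c2); print(tri(f,c,g,c2))
# chute end corners in t2 crop
for q in((119,184),(119,228),(240,190),(240,230)): 
    uv=(310+q[0]/5-.4,180+q[1]/5-.4); print(uv,onz(f,*uv,.058))
# column top corners z=.116
for q in((247,140),(393,150),(390,270),(242,258)):
    uv=(310+q[0]/5-.4,180+q[1]/5-.4); print('col',onz(f,*uv,.116))
for q in((320,147),(383,152),(382,205),(320,200)):
    uv=(310+q[0]/5-.4,180+q[1]/5-.4); print('cap',onz(f,*uv,.215))
for uv in ((217-.4,247),(293,257),(277,220)): print(onz(f,*uv,0))
E
```

```text
[[ 95  95  97  94  94  92  98  95  95  96  94  96  93  97]
 [ 96  96  94  94  95  95  98  96  96  96  94  97  95  95]
 [ 95  96  94  95  97 105 101 111  96  95  96  96  94  94]
 [ 91  94  95 106  72  55  48  70 114  95  95  97  95  97]
 [ 96  96  93  88  47 112 124 111  72  82  94  94  96  97]
 [ 97  94 102  55 113 125 124 125 127 103  95  95  97  96]
 [ 97  95  76 105 127 124 124 126 126 104 103  96  95  96]
 [ 96 100  53 131 126 125 122 125 122 127  95  95  96  97]
 [ 97  99  92 128 126 124 124 125 123 123 116  96  95  96]
 [ 96  90 102 124 123 123 127 124 122 124 126  98  95  94]
 [ 96  81 109 125 126 128 126 124 124 126 118  87  96  95]
 [ 94  59 118 130 129 125 125 125 123 126 126  92  98  95]
 [ 93  73 129 126 126 125 122 124 126 124 126  92  94  96]
 [ 96  72 132 125 126 128 127 125 125 125 126  87  95  95]
 [ 94  90 119 126 127 128 125 126 125 125 129  90  94  96]
 [ 93  92 113 125 127 126 125 123 126 125 111  91  94  96]
 [ 95 106  99 124 126 124 126 127 124 123  85  95  96  94]
 [ 96  97  88 126 127 126 125 128 125 123  81  97  97  95]
 [ 97  94  91 128 126 127 125 125 126 
[... 762 characters left out ...]
6161777069742))
(333.40000000000003, 216.4) [ 0.51974488 -0.22517659  0.058     ]
(333.40000000000003, 225.2) [ 0.49322549 -0.22491776  0.058     ]
(357.6, 217.6) [ 0.51700729 -0.29736156  0.058     ]
(357.6, 225.6) [ 0.49289413 -0.29691141  0.058     ]
col [ 0.53618778 -0.29263916  0.116     ]
col [ 0.53137794 -0.37690242  0.116     ]
col [ 0.46161585 -0.37309081  0.116     ]
col [ 0.46754483 -0.28845681  0.116     ]
cap [ 0.51370079 -0.31574757  0.215     ]
cap [ 0.51138637 -0.34970831  0.215     ]
cap [ 0.4824738  -0.34831846  0.215     ]
cap [ 0.48478885 -0.31503044  0.215     ]
[0.43059249 0.12576706 0.        ]
[ 0.40304208 -0.10761434  0.        ]
[ 0.51648937 -0.05768928  0.        ]
```

```bash
python3 - <<'E'
from h import *
f=grab('top'); g=grab('side')
t=onz(f,217.2,247.3,.013); print('tin mid',t)
im=g['pixels'].copy()
for P,c in((t,(255,0,0)),((.390,-.325,.132),(0,255,0)),((.5065,-.225,.046),(0,255,0)),((.508,-.185,0),(255,0,0)),((.498,-.332,.215),(0,0,255)),((.516,-.058,0),(255,255,0))):
    uv=proj(g,P); print(P,uv.round(1)); cv2.circle(im,tuple(int(round(a)) for a in uv),1,c,-1)
g['pixels']=im; save(g,'s2.png',(190,130,330,290),4.5)
# microscope upper extents triangulate: eyepiece side px -> match top
for uv in((278,188),(267,193),(289,197),(277,200)): print('top z.36',onz(f,*uv,.36), 'z.30',onz(f,*uv,.30))
# line sweep of side eyepiece pixel, x for y=-.058
for uv in((228,136),(240,143),(236,158),(246,170),(262,165)):
    o,d=ray(g,*uv); k=(-.058-o[1])/d[1]; print('scope',uv,o+k*d)
E
```

```text
tin mid [0.42821902 0.12253588 0.013     ]
[0.42821902 0.12253588 0.013     ] [225.3 229. ]
(0.39, -0.325, 0.132) [236.5 266.7]
(0.5065, -0.225, 0.046) [272.5 268.7]
(0.508, -0.185, 0) [270.1 275.1]
(0.498, -0.332, 0.215) [278.  232.7]
(0.516, -0.058, 0) [262.6 253.9]
top z.36 [ 0.53495089 -0.05677456  0.36      ] z.30 [ 0.54874371 -0.05726163  0.3       ]
top z.36 [ 0.52218767 -0.03026614  0.36      ] z.30 [ 0.5353724  -0.02949025  0.3       ]
top z.36 [ 0.51296658 -0.08361499  0.36      ] z.30 [ 0.52571198 -0.08538086  0.3       ]
top z.36 [ 0.50518778 -0.05467456  0.36      ] z.30 [ 0.51756256 -0.05506158  0.3       ]
scope (228, 136) [ 0.43162184 -0.058       0.39201029]
scope (240, 143) [ 0.46438764 -0.058       0.3680847 ]
scope (236, 158) [ 0.45045802 -0.058       0.32504554]
scope (246, 170) [ 0.4775024  -0.058       0.28535245]
scope (262, 165) [ 0.52533508 -0.058       0.29502102]
```

View pics/s2.png

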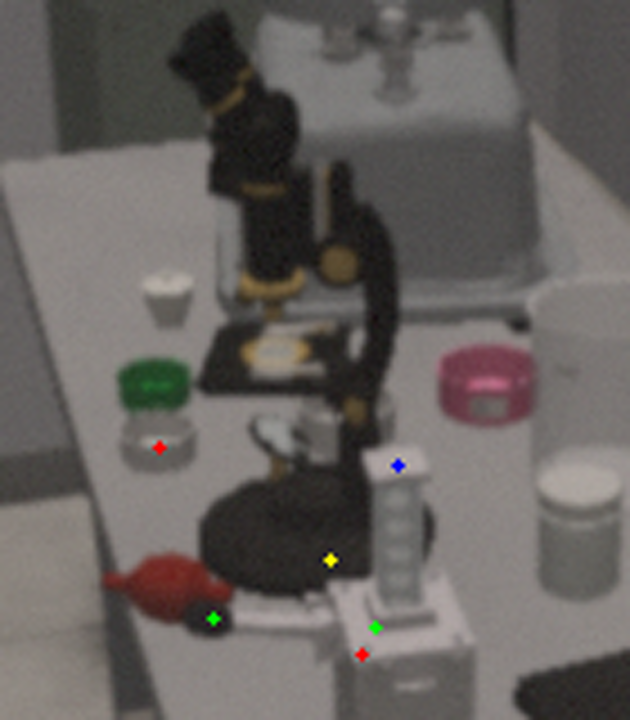

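The side-view reprojections of the tin, pad and cap all land on their objects, so the measurements agree. I'm going up, over the microscope, to above the tin.

Call:
move_arm:
  commands:
    - {"grip":1,"z":0.06,"wz":0.17}
    - {"grip":1,"z":0.12,"wz":0.34}
    - {"grip":1,"x":0.03,"y":0.03,"z":0.17,"wz":0.5}
    - {"grip":1,"x":0.07,"y":0.06,"z":0.2,"wz":0.66}
    - {"grip":1,"x":0.11,"y":0.1,"z":0.23,"wz":0.82}
    - {"grip":1,"x":0.15,"y":0.14,"z":0.24,"wz":0.98}
    - {"grip":1,"x":0.19,"y":0.18,"z":0.24,"wz":1.1}
    - {"grip":1,"x":0.22,"y":0.23,"z":0.24,"wz":1.223}
    - {"grip":1,"x":0.23,"y":0.28,"z":0.24,"wz":1.223}
    - {"grip":1,"x":0.23,"y":0.33,"z":0.24,"wz":1.223}

```text
validation failed for argument at $.co...
```

Call:
move_arm:
  commands:
    - {"grip":1.0,"x":0.0,"y":0.0,"z":0.06,"wx":0.0,"wy":0.0,"wz":0.17}

```text
time_s: 0.52
tool_pos: [0.146, -0.5021, 0.2761]
eef_rot: [0.974, 0.226, 0.0, -0.006]
force: [-0.4, -1.0, 0.7]
gripper_width: 0.0853
```

Call:
move_arm:
  commands:
    - {"grip":1,"x":0,"y":0,"z":0.06,"wx":0,"wy":0,"wz":0.17}
    - {"grip":1,"x":0.03,"y":0.03,"z":0.1,"wx":0,"wy":0,"wz":0.34}
    - {"grip":1,"x":0.07,"y":0.06,"z":0.14,"wx":0,"wy":0,"wz":0.5}
    - {"grip":1,"x":0.11,"y":0.1,"z":0.17,"wx":0,"wy":0,"wz":0.66}
    - {"grip":1,"x":0.15,"y":0.14,"z":0.185,"wx":0,"wy":0,"wz":0.82}
    - {"grip":1,"x":0.19,"y":0.18,"z":0.185,"wx":0,"wy":0,"wz":0.98}
    - {"grip":1,"x":0.22,"y":0.22,"z":0.185,"wx":0,"wy":0,"wz":1.05}
    - {"grip":1,"x":0.23,"y":0.27,"z":0.185,"wx":0,"wy":0,"wz":1.05}
    - {"grip":1,"x":0.24,"y":0.32,"z":0.185,"wx":0,"wy":0,"wz":1.05}
    - {"grip":1,"x":0.24,"y":0.32,"z":0.185,"wx":0,"wy":0,"wz":1.05}

```text
time_s: 1.78
tool_pos: [0.3864, -0.1795, 0.462]
eef_rot: [0.728, 0.686, -0.003, -0.004]
force: [0.6, -0.2, 1.3]
gripper_width: 0.0851
```

Call:
move_arm:
  commands:
    - {"grip":1,"x":0.005,"y":0.06,"z":0,"wx":0,"wy":0,"wz":0}
    - {"grip":1,"x":0.01,"y":0.12,"z":0,"wx":0,"wy":0,"wz":0}
    - {"grip":1,"x":0.02,"y":0.18,"z":0,"wx":0,"wy":0,"wz":0}
    - {"grip":1,"x":0.03,"y":0.24,"z":0,"wx":0,"wy":0,"wz":0}
    - {"grip":1,"x":0.042,"y":0.302,"z":0,"wx":0,"wy":0,"wz":0}
    - {"grip":1,"x":0.042,"y":0.302,"z":-0.06,"wx":0,"wy":0,"wz":0}
    - {"grip":1,"x":0.042,"y":0.302,"z":-0.12,"wx":0,"wy":0,"wz":0}
    - {"grip":1,"x":0.042,"y":0.302,"z":-0.18,"wx":0,"wy":0,"wz":0}
    - {"grip":1,"x":0.042,"y":0.302,"z":-0.24,"wx":0,"wy":0,"wz":0}
    - {"grip":1,"x":0.042,"y":0.302,"z":-0.3,"wx":0,"wy":0,"wz":0}
    - {"grip":1,"x":0.042,"y":0.302,"z":-0.34,"wx":0,"wy":0,"wz":0}
    - {"grip":1,"x":0.042,"y":0.302,"z":-0.34,"wx":0,"wy":0,"wz":0}

```text
time_s: 3.28
tool_pos: [0.4267, 0.1214, 0.1191]
eef_rot: [0.728, 0.685, -0.006, -0.006]
force: [-0.3, -0.7, 1.0]
gripper_width: 0.0852
```

```bash
python3 - <<'E'
from h import *
f=grab('top'); g=grab('side'); print(r.read_state()['tool_pos'])
save(g,'s3.png',(160,130,300,250),5);save(f,'t3.png',(150,180,280,280),5)
E
```

```text
[0.42928355 0.12212199 0.12356253]
```

View pics/s3.png

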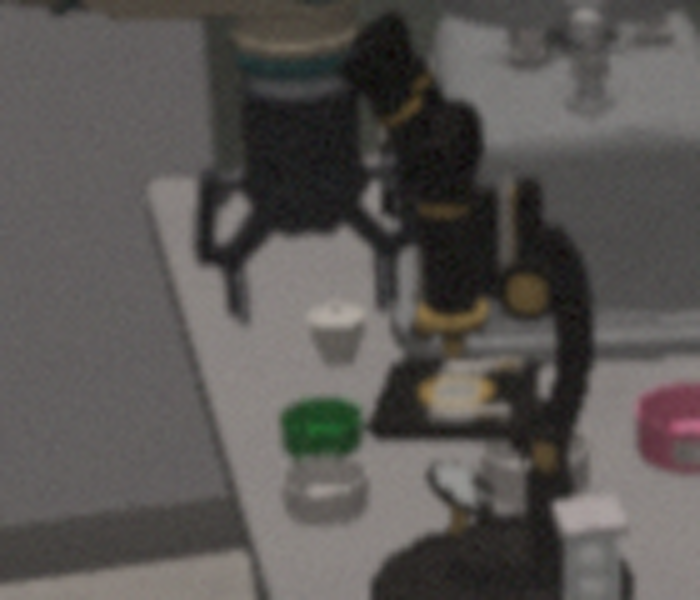

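View pics/t3.png

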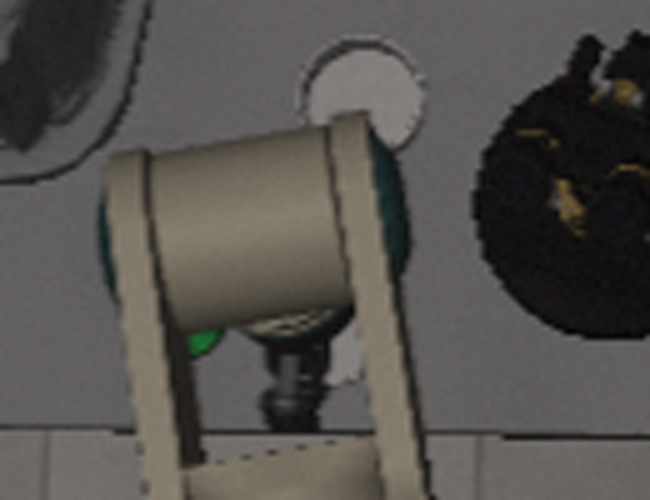

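The fingers straddle the tin in x (side-crop fingers at about (238,300) and (385,290), tin below at (325,490)). Lowering and gripping now.

Call:
move_arm:
  commands:
    - {"grip":1,"x":-0.001,"y":0,"z":-0.05,"wx":0,"wy":0,"wz":0}
    - {"grip":1,"x":-0.001,"y":0,"z":-0.085,"wx":0,"wy":0,"wz":0}
    - {"grip":1,"x":-0.001,"y":0,"z":-0.099,"wx":0,"wy":0,"wz":0}
    - {"grip":1,"x":-0.001,"y":0,"z":-0.099,"wx":0,"wy":0,"wz":0}
    - {"grip":0.2,"x":-0.001,"y":0,"z":-0.099,"wx":0,"wy":0,"wz":0}
    - {"grip":0.2,"x":-0.001,"y":0,"z":-0.099,"wx":0,"wy":0,"wz":0}
    - {"grip":0.2,"x":-0.001,"y":0,"z":-0.099,"wx":0,"wy":0,"wz":0}
    - {"grip":0.2,"x":-0.001,"y":0,"z":-0.099,"wx":0,"wy":0,"wz":0}
    - {"grip":0.2,"x":-0.001,"y":0,"z":-0.099,"wx":0,"wy":0,"wz":0}
    - {"grip":0.2,"x":-0.001,"y":0,"z":-0.099,"wx":0,"wy":0,"wz":0}
  force: 30

```text
time_s: 4.62
tool_pos: [0.4283, 0.1221, 0.0245]
eef_rot: [0.728, 0.685, -0.002, -0.004]
force: [-0.3, -0.8, 0.2]
gripper_width: 0.0515
```

```bash
python3 - <<'E'
from h import *
f=grab('top'); g=grab('side')
save(g,'s4.png',(180,170,270,250),7);save(f,'t4.png',(150,180,280,280),5)
E
```

```text
(no output)
```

View pics/s4.png

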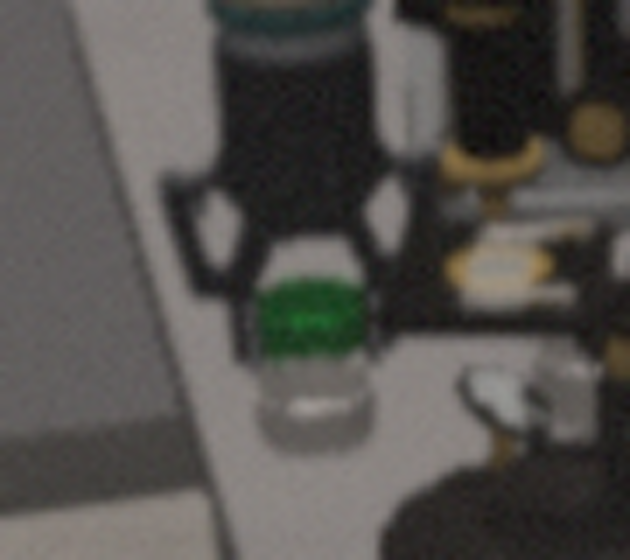

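```bash
python3 - <<'E'
from h import *
f=grab('top'); g=grab('side'); s=r.read_state(); print(s['tool_pos'],s['joint_pos'],s['force'])
print('earlier tip mid',proj(g,(.429,.122,.115)))
im=g['pixels'].copy()
for P in((.428,.122,.01),(.4025,.122,.01),(.4535,.122,.01),(.428,.122,.08)):
    uv=proj(g,P); print(P,uv); cv2.circle(im,tuple(int(round(a)) for a in uv),0,(255,0,0),-1)
g['pixels']=im; save(g,'s5.png',(180,170,270,250),7)
E
```

```text
[0.42827059 0.12212817 0.0245387 ] [0.19179586 0.00365613 1.85877702 0.0048477  1.28680707 0.25067341] [ 0.13902416 -0.21333916  0.78550649]
earlier tip mid [223.39876631 201.75929764]
(0.428, 0.122, 0.01) [225.28606608 229.86428752]
(0.4025, 0.122, 0.01) [217.90780694 230.89766123]
(0.4535, 0.122, 0.01) [232.62705321 228.83541881]
(0.428, 0.122, 0.08) [223.83639016 211.32006726]
```

View pics/s5.png

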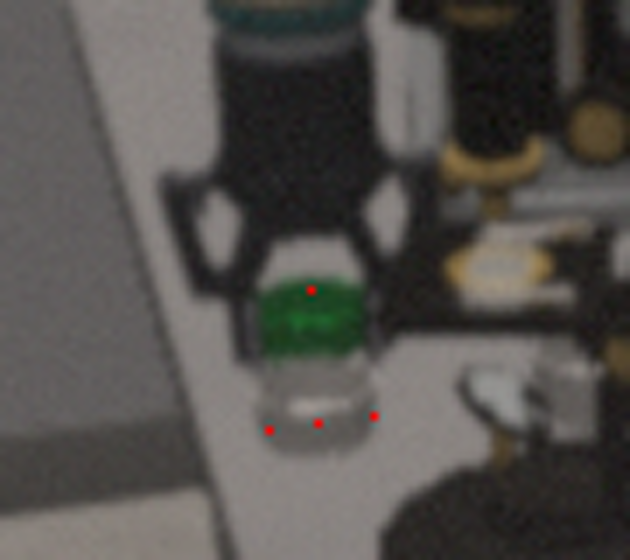

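View pics/t4.png

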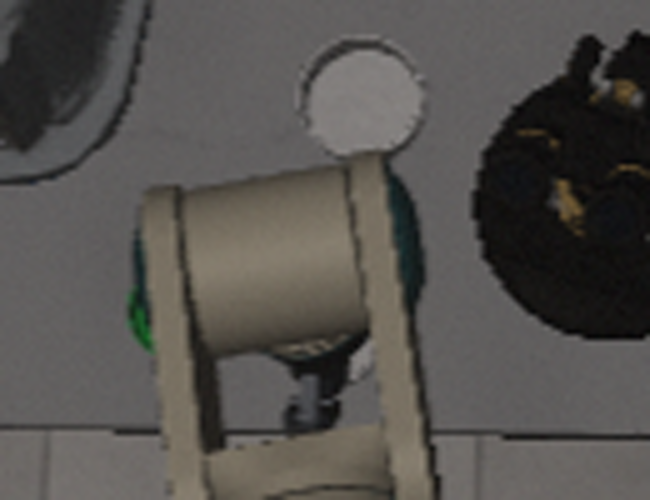

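```bash
python3 - <<'E'
from h import *
f=grab('top'); g=grab('side')
print('start tip',proj(g,(.1465,-.504,.21)))
save(f,'t6.png',(190,230,250,275),12); save(g,'s6.png',(195,180,245,240),10)
print(tri(f,(211,264),g,(203.5,196.5)))
for P in((.38,.122,.06),(.428,.122,.2),(.428,.122,.1)): print(P,proj(f,P),proj(g,P))
E
```

```text
start tip [134.50430982 295.6157944 ]
(array([0.36598294, 0.12470233, 0.14177256]), np.float64(0.0019151100146774743))
(0.38, 0.122, 0.06) [215.21793981 261.88593154] [210.14910157 218.59103838]
(0.428, 0.122, 0.2) [210.32791699 239.38596098] [221.29485934 177.97048594]
(0.428, 0.122, 0.1) [214.30644694 243.89679443] [223.41753321 205.89922014]
```

View pics/t6.png

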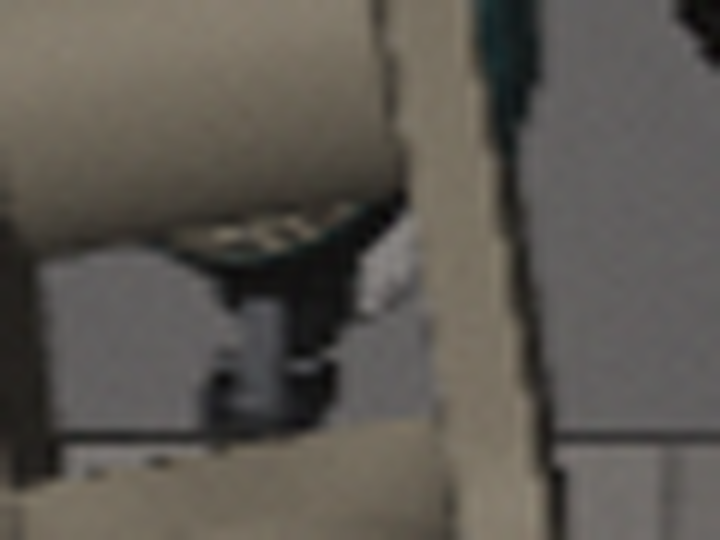

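View pics/s6.png

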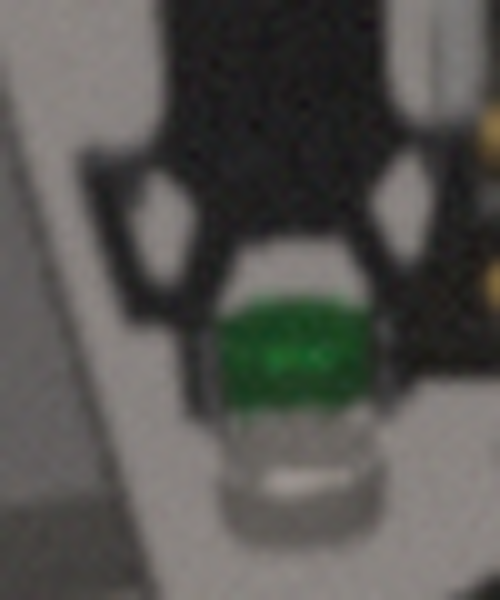

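```bash
python3 - <<'E'
import cv2
a=cv2.imread('pics/side0.png'); cv2.imwrite('pics/s0c.png',cv2.resize(a[230:430,90:290],None,fx=3,fy=3))
E
```

```text
(no output)
```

View pics/s0c.png

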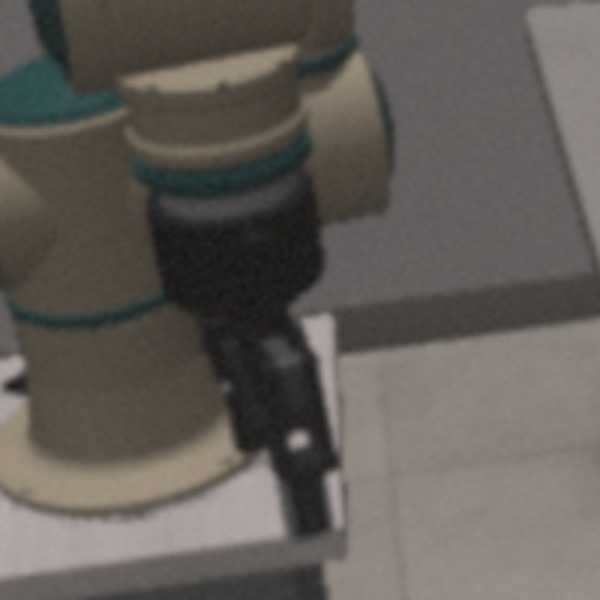

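The fingers are centred over the tin in x and y: the knuckle triangulates to y=0.125 with a 2 mm ray gap. The fingertips end at side px (215,221), which is z≈0.045, above the tin's rim. So they closed on air, and true tip height is about 30 mm above what the state implies. I'll open, go lower while watching the force, and re-check.

Call:
move_arm:
  commands:
    - {"grip":1,"x":0,"y":0,"z":0.0,"wx":0,"wy":0,"wz":0}
    - {"grip":1,"x":0,"y":0,"z":0.0,"wx":0,"wy":0,"wz":0}
    - {"grip":1,"x":0,"y":0,"z":0.0,"wx":0,"wy":0,"wz":0}
    - {"grip":1,"x":0,"y":0,"z":-0.008,"wx":0,"wy":0,"wz":0}
    - {"grip":1,"x":0,"y":0,"z":-0.015,"wx":0,"wy":0,"wz":0}
    - {"grip":1,"x":0,"y":0,"z":-0.02,"wx":0,"wy":0,"wz":0}
    - {"grip":1,"x":0,"y":0,"z":-0.02,"wx":0,"wy":0,"wz":0}

```text
time_s: 5.8
tool_pos: [0.4279, 0.122, 0.0039]
eef_rot: [0.728, 0.685, -0.002, -0.004]
force: [0.2, -0.4, -0.7]
gripper_width: 0.0858
```

```bash
python3 - <<'E'
from h import *
g=grab('side'); s=r.read_state(); print(s['tool_pos'],s['force'],s['gripper_width'])
save(g,'s7.png',(180,170,270,250),7)
E
```

```text
[0.42819412 0.12210406 0.00436093] [0.17586096 0.53189547 0.10175252] 0.08519888586004487
```

View pics/s7.png

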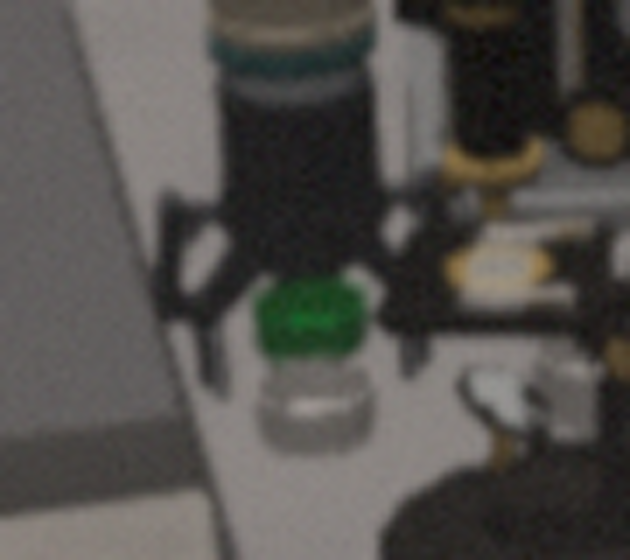

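Open tips are now at about z=0.03 with no contact. Going 18 mm lower and closing.

Call:
move_arm:
  commands:
    - {"grip":1,"x":0,"y":0,"z":-0.009,"wx":0,"wy":0,"wz":0}
    - {"grip":1,"x":0,"y":0,"z":-0.018,"wx":0,"wy":0,"wz":0}
    - {"grip":1,"x":0,"y":0,"z":-0.018,"wx":0,"wy":0,"wz":0}
    - {"grip":0.2,"x":0,"y":0,"z":-0.018,"wx":0,"wy":0,"wz":0}
    - {"grip":0.2,"x":0,"y":0,"z":-0.018,"wx":0,"wy":0,"wz":0}
    - {"grip":0.2,"x":0,"y":0,"z":-0.018,"wx":0,"wy":0,"wz":0}
    - {"grip":0.2,"x":0,"y":0,"z":-0.018,"wx":0,"wy":0,"wz":0}
    - {"grip":0.2,"x":0,"y":0,"z":-0.018,"wx":0,"wy":0,"wz":0}
  force: 30

```text
time_s: 6.85
tool_pos: [0.4287, 0.1222, -0.0131]
eef_rot: [0.728, 0.685, -0.002, -0.004]
force: [0.0, 0.2, 4.5]
gripper_width: 0.0565
```

```bash
python3 - <<'E'
from h import *
g=grab('side'); s=r.read_state(); print(s['tool_pos'],s['force'],s['gripper_width'])
save(g,'s8.png',(180,170,270,250),7)
E
```

```text
[ 0.42875094  0.12218668 -0.01306339] [ 1.06745692 -0.78443766  6.16336767] 0.056832975846875924
```

View pics/s8.png

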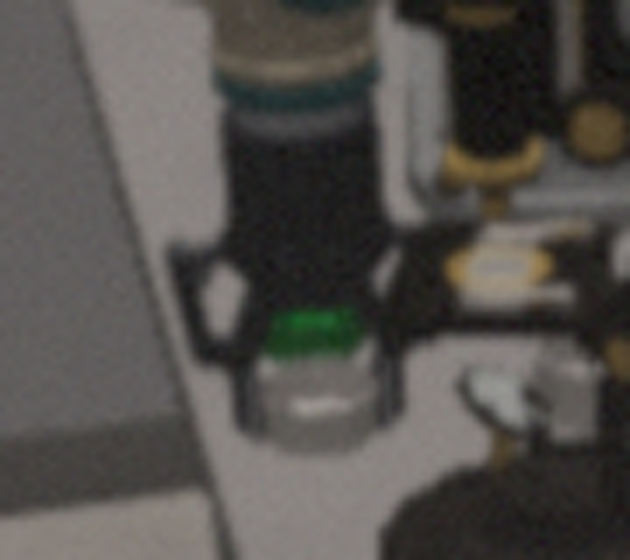

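Width is stalled at 57 mm on the tin. Lifting straight up.

Call:
move_arm:
  commands:
    - {"grip":0.2,"x":0,"y":0,"z":0.02,"wx":0,"wy":0,"wz":0}
    - {"grip":0.2,"x":0,"y":0,"z":0.05,"wx":0,"wy":0,"wz":0}
    - {"grip":0.2,"x":0,"y":0,"z":0.1,"wx":0,"wy":0,"wz":0}
    - {"grip":0.2,"x":0,"y":0,"z":0.15,"wx":0,"wy":0,"wz":0}
    - {"grip":0.2,"x":0,"y":0,"z":0.15,"wx":0,"wy":0,"wz":0}

```text
time_s: 7.52
tool_pos: [0.4306, 0.1226, 0.1408]
eef_rot: [0.728, 0.685, 0.002, -0.002]
force: [0.1, 0.4, -1.5]
gripper_width: 0.0572
```

```bash
python3 - <<'E'
from h import *
g=grab('side'); s=r.read_state(); print(s['tool_pos'],s['force'],s['gripper_width'])
save(g,'s9.png',(170,120,270,240),6)
E
```

```text
[0.42934279 0.12233845 0.13806645] [-0.38961594  0.99245586 -0.86121423] 0.057015223969808605
```

View pics/s9.png

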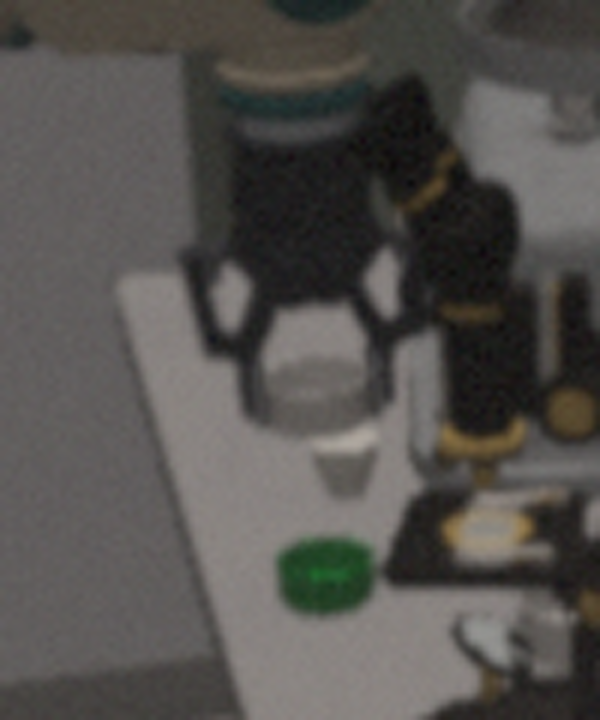

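Tin held (side crop at (320,395)). Carrying it over the microscope to above the spot.

Call:
move_arm:
  commands:
    - {"grip":0.2,"x":0,"y":0,"z":0.05,"wx":0,"wy":0,"wz":0}
    - {"grip":0.2,"x":0,"y":0,"z":0.11,"wx":0,"wy":0,"wz":0}
    - {"grip":0.2,"x":0,"y":0,"z":0.17,"wx":0,"wy":0,"wz":0}
    - {"grip":0.2,"x":0,"y":0,"z":0.23,"wx":0,"wy":0,"wz":0}
    - {"grip":0.2,"x":0,"y":0,"z":0.29,"wx":0,"wy":0,"wz":0}
    - {"grip":0.2,"x":0,"y":0,"z":0.32,"wx":0,"wy":0,"wz":0}
    - {"grip":0.2,"x":0,"y":-0.04,"z":0.32,"wx":0,"wy":0,"wz":0}
    - {"grip":0.2,"x":0,"y":-0.09,"z":0.32,"wx":0,"wy":0,"wz":0}
    - {"grip":0.2,"x":0,"y":-0.14,"z":0.32,"wx":0,"wy":0,"wz":0}
    - {"grip":0.2,"x":0.01,"y":-0.19,"z":0.32,"wx":0,"wy":0,"wz":0}
    - {"grip":0.2,"x":0.03,"y":-0.24,"z":0.32,"wx":0,"wy":0,"wz":0}
    - {"grip":0.2,"x":0.06,"y":-0.28,"z":0.32,"wx":0,"wy":0,"wz":0}

```text
time_s: 9.07
tool_pos: [0.4898, -0.1598, 0.4564]
eef_rot: [0.729, 0.685, -0.001, -0.004]
force: [0.7, 1.2, 0.3]
gripper_width: 0.0563
```

Call:
move_arm:
  commands:
    - {"grip":0.2,"x":0.018,"y":-0.025,"z":0,"wx":0,"wy":0,"wz":0}
    - {"grip":0.2,"x":0.018,"y":-0.025,"z":-0.06,"wx":0,"wy":0,"wz":0}
    - {"grip":0.2,"x":0.018,"y":-0.025,"z":-0.12,"wx":0,"wy":0,"wz":0}
    - {"grip":0.2,"x":0.018,"y":-0.025,"z":-0.17,"wx":0,"wy":0,"wz":0}
    - {"grip":0.2,"x":0.018,"y":-0.025,"z":-0.22,"wx":0,"wy":0,"wz":0}
    - {"grip":0.2,"x":0.018,"y":-0.025,"z":-0.25,"wx":0,"wy":0,"wz":0}
    - {"grip":0.2,"x":0.018,"y":-0.025,"z":-0.25,"wx":0,"wy":0,"wz":0}

```text
time_s: 9.95
tool_pos: [0.506, -0.184, 0.2017]
eef_rot: [0.729, 0.685, -0.003, -0.008]
force: [-0.3, -0.5, 0.1]
gripper_width: 0.0569
```

```bash
python3 - <<'E'
from h import *
g=grab('side'); f=grab('top'); s=r.read_state(); print(s['tool_pos'],s['force'],s['gripper_width'])
save(g,'s10.png',(180,60,350,320),3);save(f,'t10.png',(200,120,420,280),3.6)
E
```

```text
[ 0.5078234  -0.18484209  0.20650461] [ 0.01317535 -0.05593305  0.29087774] 0.05677681868161044
```

View pics/s10.png

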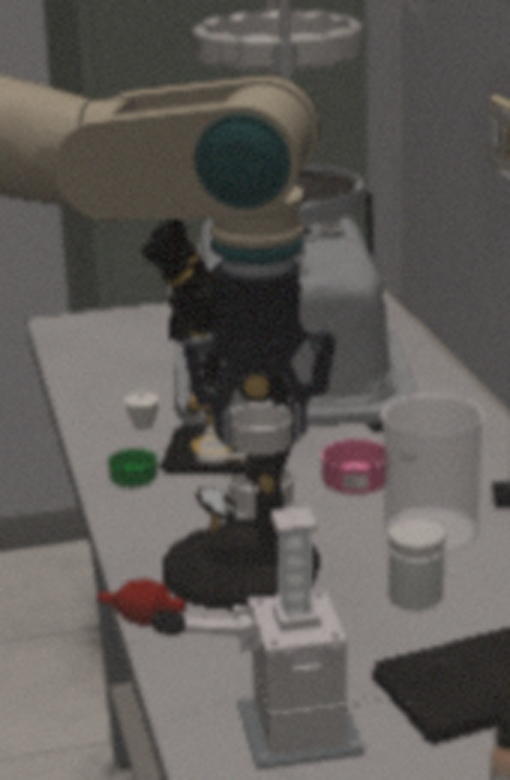

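View pics/t10.png

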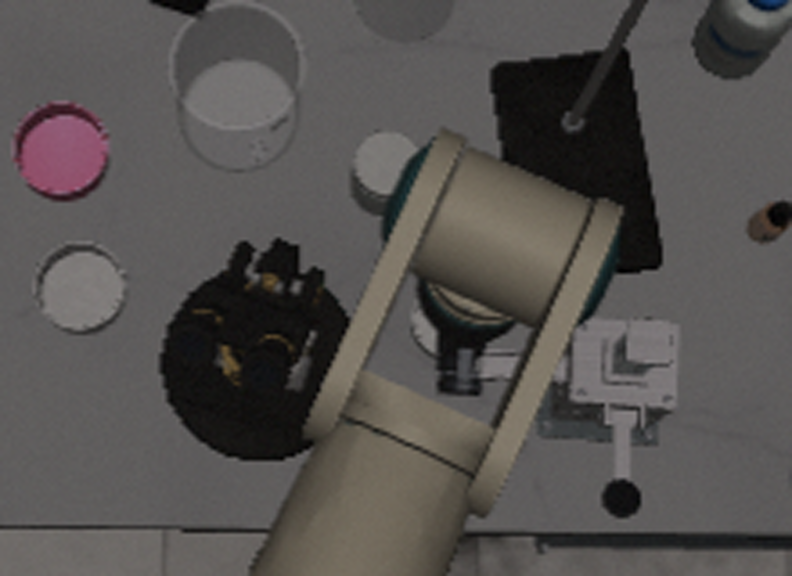

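```bash
python3 - <<'E'
from h import *
f=grab('top')
c=lambda a,b:(200+a/3.6,120+b/3.6)
for z in(.5,.55,.6):
  print(z,[onz(f,*c(*q),z)[:2].round(3).tolist() for q in((385,215),(375,270),(340,350),(310,420),(250,570))])
for q in((205,315),(270,345),(165,330),(300,370),(255,260)): print('scope',[onz(f,*c(*q),z)[:2].round(3).tolist() for z in(.33,.36)])
print(proj(grab('side'),(.5078,-.185,.20)))
E
```

```text
0.5 [[0.522, -0.118], [0.488, -0.112], [0.439, -0.091], [0.397, -0.074], [0.309, -0.04]]
0.55 [[0.51, -0.115], [0.477, -0.109], [0.431, -0.089], [0.39, -0.073], [0.306, -0.04]]
0.6 [[0.497, -0.112], [0.466, -0.106], [0.422, -0.087], [0.384, -0.071], [0.304, -0.04]]
scope [[0.492, -0.006], [0.486, -0.007]]
scope [[0.472, -0.05], [0.466, -0.05]]
scope [[0.481, 0.022], [0.476, 0.02]]
scope [[0.455, -0.071], [0.45, -0.07]]
scope [[0.531, -0.039], [0.524, -0.04]]
[267.71477494 213.33554466]
```

Tin checks out in the side view at raw (265.7,202.7) against (267,203) predicted. The forearm clears the eyepieces by about 20 mm. Lowering.

Call:
move_arm:
  commands:
    - {"grip":0.2,"x":0,"y":0,"z":-0.04,"wx":0,"wy":0,"wz":0}
    - {"grip":0.2,"x":0,"y":0,"z":-0.08,"wx":0,"wy":0,"wz":0}
    - {"grip":0.2,"x":0,"y":0,"z":-0.12,"wx":0,"wy":0,"wz":0}
    - {"grip":0.2,"x":0,"y":0,"z":-0.15,"wx":0,"wy":0,"wz":0}
    - {"grip":0.2,"x":0,"y":0,"z":-0.18,"wx":0,"wy":0,"wz":0}
    - {"grip":0.2,"x":0,"y":0,"z":-0.18,"wx":0,"wy":0,"wz":0}

```text
time_s: 10.9
tool_pos: [0.5077, -0.1848, 0.0269]
eef_rot: [0.729, 0.685, -0.001, -0.004]
force: [0.7, 0.1, 0.5]
gripper_width: 0.0572
```

```bash
python3 - <<'E'
from h import *
g=grab('side'); f=grab('top'); s=r.read_state(); print(s['tool_pos'],s['force'],s['gripper_width'])
save(g,'s11.png',(200,140,340,320),4);save(f,'t11.png',(220,120,420,280),4)
E
```

```text
[ 0.50946845 -0.18556949  0.02984529] [-0.56714164 -0.60650328 -0.63867373] 0.057100033971504635
```

View pics/s11.png

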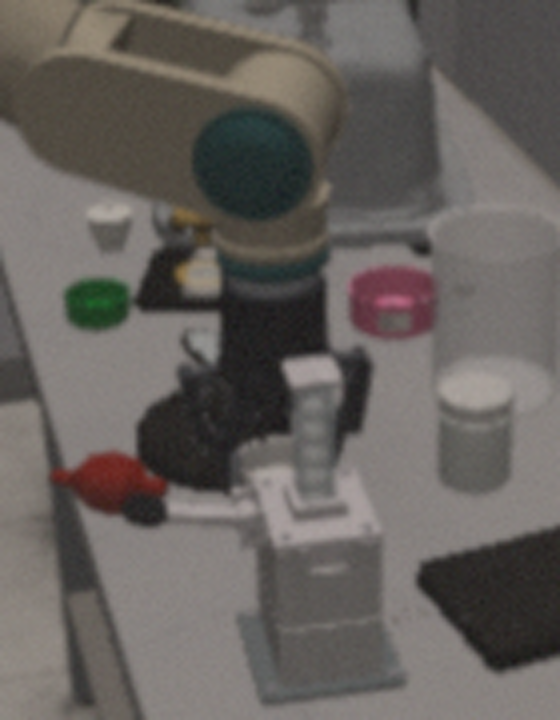

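View pics/t11.png

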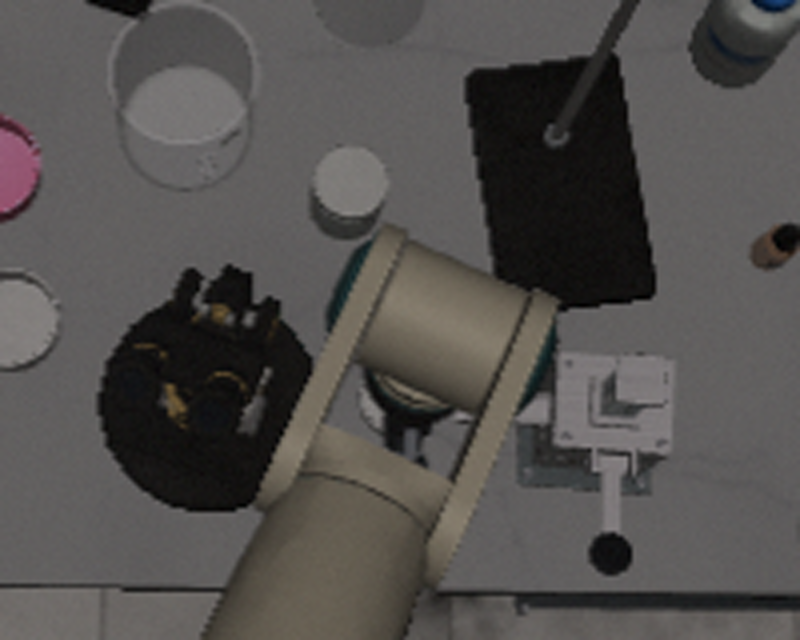

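No contacts. Lowering the last 41 mm.

Call:
move_arm:
  commands:
    - {"grip":0.2,"x":-0.001,"y":0,"z":-0.018,"wx":0,"wy":0,"wz":0}
    - {"grip":0.2,"x":-0.001,"y":0,"z":-0.032,"wx":0,"wy":0,"wz":0}
    - {"grip":0.2,"x":-0.001,"y":0,"z":-0.041,"wx":0,"wy":0,"wz":0}
    - {"grip":0.2,"x":-0.001,"y":0,"z":-0.041,"wx":0,"wy":0,"wz":0}
    - {"grip":0.2,"x":-0.001,"y":0,"z":-0.041,"wx":0,"wy":0,"wz":0}

```text
time_s: 11.62
tool_pos: [0.5086, -0.1856, -0.011]
eef_rot: [0.729, 0.685, 0.0, -0.002]
force: [0.6, -0.2, -0.2]
gripper_width: 0.0567
```

Call:
move_arm:
  commands:
    - {"grip":0.2,"x":0,"y":0,"z":-0.002,"wx":0,"wy":0,"wz":0}
    - {"grip":0.2,"x":0,"y":0,"z":-0.003,"wx":0,"wy":0,"wz":0}
    - {"grip":0.2,"x":0,"y":0,"z":-0.003,"wx":0,"wy":0,"wz":0}

```text
time_s: 12.0
tool_pos: [0.5088, -0.1857, -0.0132]
eef_rot: [0.729, 0.685, 0.0, -0.002]
force: [-2.8, 1.6, 6.3]
gripper_width: 0.0565
```

Touched down (6 N). Releasing and going straight up.

Call:
move_arm:
  commands:
    - {"grip":0.7,"x":0,"y":0,"z":0,"wx":0,"wy":0,"wz":0}
    - {"grip":1,"x":0,"y":0,"z":0,"wx":0,"wy":0,"wz":0}
    - {"grip":1,"x":0,"y":0,"z":0,"wx":0,"wy":0,"wz":0}
    - {"grip":1,"x":0,"y":0,"z":0,"wx":0,"wy":0,"wz":0}
    - {"grip":1,"x":0,"y":0,"z":0.02,"wx":0,"wy":0,"wz":0}
    - {"grip":1,"x":0,"y":0,"z":0.05,"wx":0,"wy":0,"wz":0}
    - {"grip":1,"x":0,"y":0,"z":0.1,"wx":0,"wy":0,"wz":0}
    - {"grip":1,"x":0,"y":0,"z":0.16,"wx":0,"wy":0,"wz":0}
    - {"grip":1,"x":0,"y":0,"z":0.22,"wx":0,"wy":0,"wz":0}
    - {"grip":1,"x":0,"y":0,"z":0.28,"wx":0,"wy":0,"wz":0}
    - {"grip":1,"x":0,"y":0,"z":0.3,"wx":0,"wy":0,"wz":0}

```text
time_s: 13.38
tool_pos: [0.5096, -0.186, 0.2919]
eef_rot: [0.729, 0.685, 0.002, 0.002]
force: [0.0, -0.6, -0.7]
gripper_width: 0.0856
```

Call:
move_arm:
  commands:
    - {"grip":-1,"x":-0.04,"y":-0.02,"z":0,"wx":0,"wy":0,"wz":0}
    - {"grip":-1,"x":-0.08,"y":-0.05,"z":0,"wx":0,"wy":0,"wz":0}
    - {"grip":-1,"x":-0.119,"y":-0.09,"z":0,"wx":0,"wy":0,"wz":0}
    - {"grip":-1,"x":-0.12,"y":-0.139,"z":0,"wx":0,"wy":0,"wz":0}
    - {"grip":-1,"x":-0.12,"y":-0.139,"z":-0.05,"wx":0,"wy":0,"wz":0}
    - {"grip":-1,"x":-0.12,"y":-0.139,"z":-0.1,"wx":0,"wy":0,"wz":0}
    - {"grip":-1,"x":-0.12,"y":-0.139,"z":-0.1,"wx":0,"wy":0,"wz":0}

```text
time_s: 14.25
tool_pos: [0.3879, -0.3236, 0.1879]
eef_rot: [0.729, 0.685, 0.001, -0.002]
force: [0.2, 0.2, 1.1]
gripper_width: 0.0003
```

```bash
python3 - <<'E'
from h import *
g=grab('side'); f=grab('top'); s=r.read_state(); print(s['tool_pos'],s['force'],s['gripper_width'])
print('pad',proj(g,(.39,-.325,.132)),'tip pred',proj(g,(.39,-.325,s['tool_pos'][2]-.019)),proj(g,(.39,-.325,s['tool_pos'][2]+.01)))
save(g,'s12.png',(190,180,310,310),5);save(f,'t12.png',(240,130,420,280),4.2)
E
```

```text
[ 0.38998827 -0.32533088  0.19372159] [ 0.3067037  -0.42440751  0.7578712 ] -2.804873812515883e-06
pad [236.53428777 266.74506622] tip pred [235.46707536 251.99376082] [234.73124739 241.70857938]
```

View pics/s12.png

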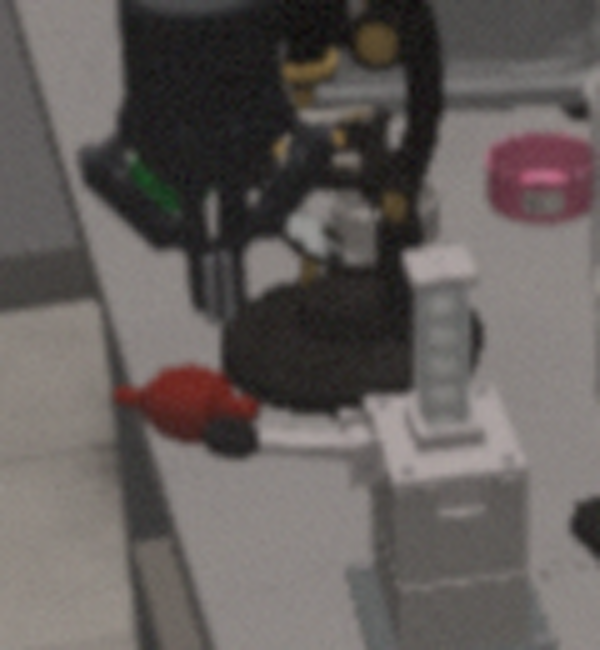

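View pics/t12.png

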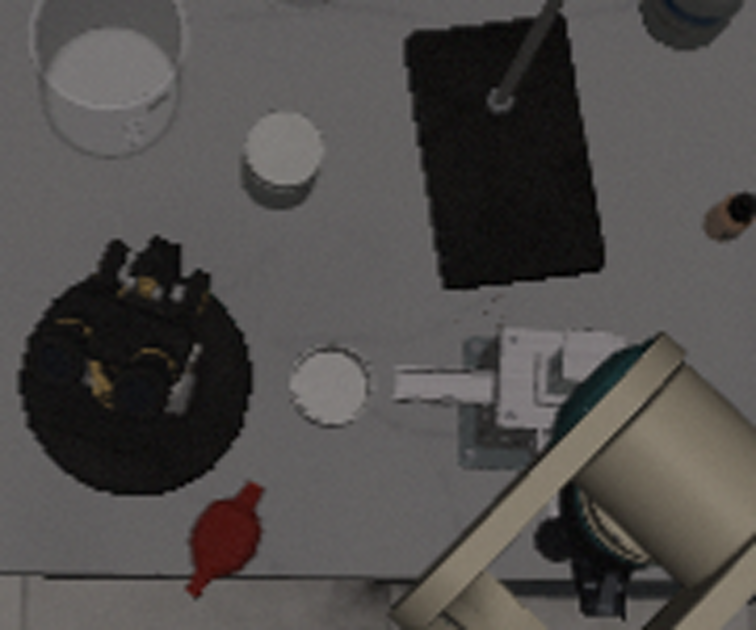

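Tin stands at top crop (331,386), in line with the chute at (445,386). The shut fingertips end at side raw (235,243.6), so tip z≈0.198, which is 5 mm above reported TCP z. Contact is therefore expected at TCP z≈0.127 and the stop at ≈0.100. First, part of a press to check force.

Call:
move_arm:
  commands:
    - {"grip":-1,"x":0,"y":0,"z":-0.03,"wx":0,"wy":0,"wz":0}
    - {"grip":-1,"x":0,"y":0,"z":-0.055,"wx":0,"wy":0,"wz":0}
    - {"grip":-1,"x":0,"y":0,"z":-0.065,"wx":0,"wy":0,"wz":0}
    - {"grip":-1,"x":0,"y":0,"z":-0.075,"wx":0,"wy":0,"wz":0}
    - {"grip":-1,"x":0,"y":0,"z":-0.079,"wx":0,"wy":0,"wz":0}
    - {"grip":-1,"x":0,"y":0,"z":-0.079,"wx":0,"wy":0,"wz":0}

```text
time_s: 15.1
tool_pos: [0.3903, -0.326, 0.1158]
eef_rot: [0.729, 0.685, 0.001, 0.004]
force: [-2.6, -1.1, 3.8]
gripper_width: 0.0001
```

```bash
python3 - <<'E'
from h import *
g=grab('side'); f=grab('top'); s=r.read_state(); print(s['tool_pos'],s['force'],s['gripper_width'])
print('tin now',onz(f,240+331/4.2,130+386/4.2,.013))
save(g,'s13.png',(190,200,310,310),5)
E
```

```text
[ 0.39026625 -0.32594898  0.11571205] [-2.34108133 -1.11508614  3.00560942] -0.0004105979295398808
tin now [ 0.5100125  -0.18549264  0.013     ]
```

View pics/s13.png

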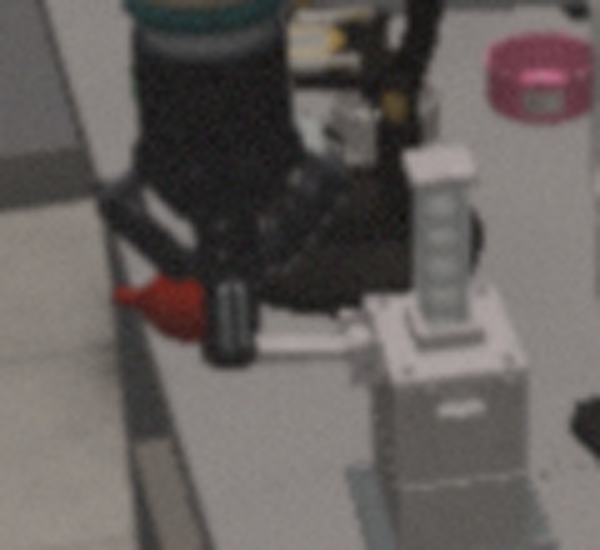

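In contact (3–4 N) and on the pad. Pressing on towards the stop.

Call:
move_arm:
  commands:
    - {"grip":-1,"x":0,"y":0,"z":-0.007,"wx":0,"wy":0,"wz":0}
    - {"grip":-1,"x":0,"y":0,"z":-0.013,"wx":0,"wy":0,"wz":0}
    - {"grip":-1,"x":0,"y":0,"z":-0.016,"wx":0,"wy":0,"wz":0}
    - {"grip":-1,"x":0,"y":0,"z":-0.016,"wx":0,"wy":0,"wz":0}

```text
time_s: 15.7
tool_pos: [0.3904, -0.3262, 0.1004]
eef_rot: [0.729, 0.685, 0.001, 0.004]
force: [-3.5, 0.3, 6.5]
gripper_width: -0.0002
```

Call:
move_arm:
  commands:
    - {"grip":-1,"x":0,"y":0,"z":-0.002,"wx":0,"wy":0,"wz":0}
    - {"grip":-1,"x":0,"y":0,"z":-0.004,"wx":0,"wy":0,"wz":0}
    - {"grip":-1,"x":0,"y":0,"z":-0.004,"wx":0,"wy":0,"wz":0}

```text
time_s: 16.08
tool_pos: [0.3906, -0.3263, 0.0971]
eef_rot: [0.729, 0.685, 0.001, 0.004]
force: [-3.2, 0.4, 6.5]
gripper_width: 0.0001
```

Call:
move_arm:
  commands:
    - {"grip":-1,"x":0,"y":0,"z":-0.002,"wx":0,"wy":0,"wz":0}
    - {"grip":-1,"x":0,"y":0,"z":-0.003,"wx":0,"wy":0,"wz":0}
    - {"grip":-1,"x":0,"y":0,"z":-0.003,"wx":0,"wy":0,"wz":0}

```text
time_s: 16.45
tool_pos: [0.3909, -0.3263, 0.0955]
eef_rot: [0.729, 0.685, 0.002, 0.005]
force: [-4.7, 2.0, 8.9]
gripper_width: 0.0002
```

```bash
python3 - <<'E'
from h import *
g=grab('side'); f=grab('top'); s=r.read_state(); print(s['tool_pos'],s['force'],s['gripper_width'])
save(g,'s14.png',(190,200,310,310),5);save(f,'t14.png',(290,190,390,270),7)
E
```

```text
[ 0.39084286 -0.32637438  0.09548097] [-4.79034122  1.92612456  8.72458631] 0.00011621166215907471
```

View pics/s14.png

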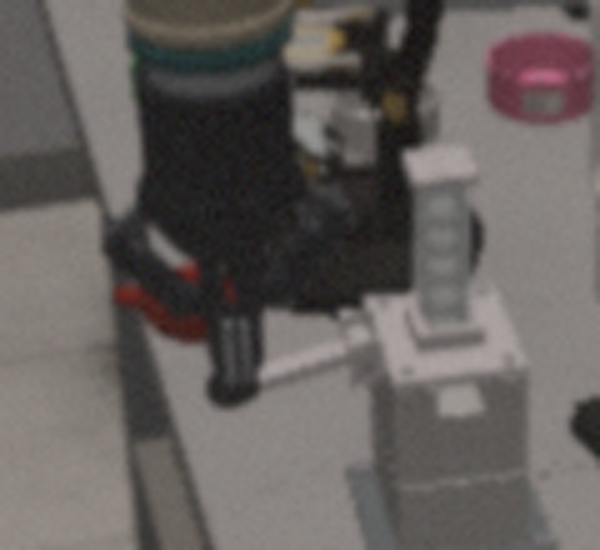

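View pics/t14.png

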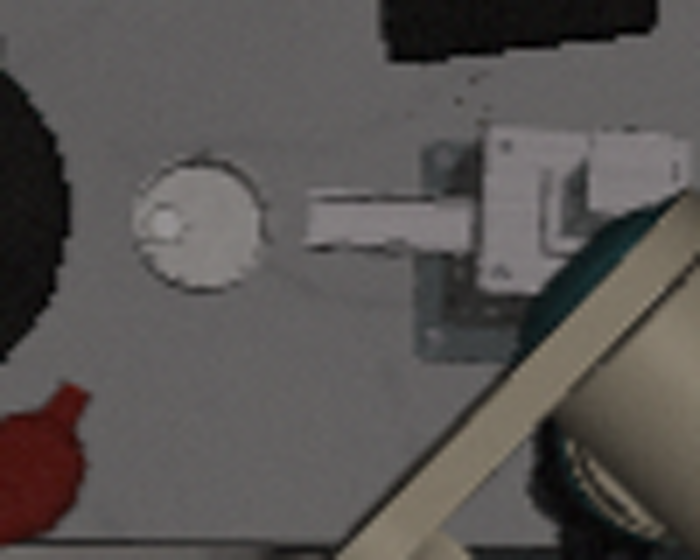

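Ball 1 is in the tin (top crop (165,222)) and the lever is on its stop. Releasing fully.

Call:
move_arm:
  commands:
    - {"grip":-1,"x":0,"y":0,"z":0.015,"wx":0,"wy":0,"wz":0}
    - {"grip":-1,"x":-0.0005,"y":0.0005,"z":0.03,"wx":0,"wy":0,"wz":0}
    - {"grip":-1,"x":-0.0005,"y":0.0005,"z":0.043,"wx":0,"wy":0,"wz":0}
    - {"grip":-1,"x":-0.0005,"y":0.0005,"z":0.043,"wx":0,"wy":0,"wz":0}
    - {"grip":-1,"x":-0.0005,"y":0.0005,"z":0.043,"wx":0,"wy":0,"wz":0}
    - {"grip":-1,"x":-0.0005,"y":0.0005,"z":0.043,"wx":0,"wy":0,"wz":0}

```text
time_s: 17.3
tool_pos: [0.39, -0.3256, 0.1376]
eef_rot: [0.729, 0.685, 0.002, 0.004]
force: [-0.2, -1.0, -0.2]
gripper_width: 0.0002
```

```bash
python3 - <<'E'
from h import *
g=grab('side'); f=grab('top'); s=r.read_state(); print(s['tool_pos'],s['force'],s['gripper_width'])
save(g,'s15.png',(190,200,310,310),5)
E
```

```text
[ 0.39015673 -0.32567571  0.13790461] [ 0.19830222  1.11272104 -0.34951829] -0.000139644486853675
```

View pics/s15.png

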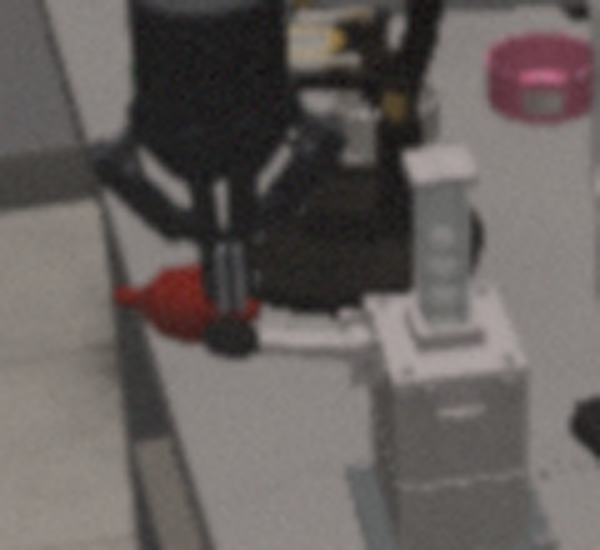

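Lever is fully up with zero force, and the stack has dropped by one. Stroke 2.

Call:
move_arm:
  commands:
    - {"grip":-1,"x":0,"y":0,"z":-0.012,"wx":0,"wy":0,"wz":0}
    - {"grip":-1,"x":0,"y":0,"z":-0.024,"wx":0,"wy":0,"wz":0}
    - {"grip":-1,"x":0,"y":0,"z":-0.035,"wx":0,"wy":0,"wz":0}
    - {"grip":-1,"x":0,"y":0,"z":-0.044,"wx":0,"wy":0,"wz":0}
    - {"grip":-1,"x":0,"y":0,"z":-0.044,"wx":0,"wy":0,"wz":0}
    - {"grip":-1,"x":0,"y":0,"z":-0.044,"wx":0,"wy":0,"wz":0}
    - {"grip":-1,"x":0,"y":0,"z":-0.044,"wx":0,"wy":0,"wz":0}
    - {"grip":-1,"x":0,"y":0,"z":-0.044,"wx":0,"wy":0,"wz":0}

```text
time_s: 18.4
tool_pos: [0.3902, -0.3259, 0.0951]
eef_rot: [0.729, 0.685, 0.002, 0.005]
force: [-5.8, 3.2, 13.3]
gripper_width: -0.0007
```

Call:
move_arm:
  commands:
    - {"grip":-1,"x":0,"y":0,"z":0.015,"wx":0,"wy":0,"wz":0}
    - {"grip":-1,"x":-0.0005,"y":0.0005,"z":0.03,"wx":0,"wy":0,"wz":0}
    - {"grip":-1,"x":-0.0005,"y":0.0005,"z":0.043,"wx":0,"wy":0,"wz":0}
    - {"grip":-1,"x":-0.0005,"y":0.0005,"z":0.043,"wx":0,"wy":0,"wz":0}
    - {"grip":-1,"x":-0.0005,"y":0.0005,"z":0.043,"wx":0,"wy":0,"wz":0}
    - {"grip":-1,"x":-0.0005,"y":0.0005,"z":0.043,"wx":0,"wy":0,"wz":0}

```text
time_s: 19.15
tool_pos: [0.3894, -0.3251, 0.1372]
eef_rot: [0.729, 0.685, 0.001, 0.004]
force: [0.3, -0.3, 0.1]
gripper_width: -0.0
```

```bash
python3 - <<'E'
from h import *
g=grab('side'); f=grab('top'); s=r.read_state(); print(s['tool_pos'],s['force'],s['gripper_width'])
a=cv2.resize(g['pixels'][200:310,190:310],(400,400));b=cv2.resize(f['pixels'][190:270,290:370],(400,400))
cv2.imwrite('pics/b16.png',np.hstack([a,b])[...,::-1])
E
```

```text
[ 0.38948459 -0.32519981  0.13752597] [-0.13782207  0.40912512 -0.16094743] -0.0002935744527988278
```

View pics/b16.png

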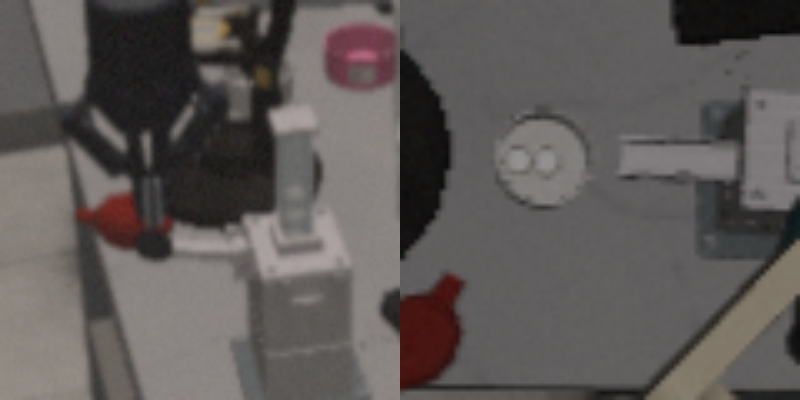

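Two balls are in the tin (right half, (518,160) and (545,160)), and the lever is up. Stroke 3.

Call:
move_arm:
  commands:
    - {"grip":-1,"x":0.0005,"y":0,"z":-0.012,"wx":0,"wy":0,"wz":0}
    - {"grip":-1,"x":0.0005,"y":0,"z":-0.024,"wx":0,"wy":0,"wz":0}
    - {"grip":-1,"x":0.0005,"y":0,"z":-0.035,"wx":0,"wy":0,"wz":0}
    - {"grip":-1,"x":0.0005,"y":0,"z":-0.0435,"wx":0,"wy":0,"wz":0}
    - {"grip":-1,"x":0.0005,"y":0,"z":-0.0435,"wx":0,"wy":0,"wz":0}
    - {"grip":-1,"x":0.0005,"y":0,"z":-0.0435,"wx":0,"wy":0,"wz":0}
    - {"grip":-1,"x":0.0005,"y":0,"z":-0.0435,"wx":0,"wy":0,"wz":0}
    - {"grip":-1,"x":0.0005,"y":0,"z":-0.0435,"wx":0,"wy":0,"wz":0}

```text
time_s: 20.25
tool_pos: [0.39, -0.3254, 0.0951]
eef_rot: [0.729, 0.685, 0.001, 0.005]
force: [-5.1, 3.3, 12.8]
gripper_width: -0.0001
```

Call:
move_arm:
  commands:
    - {"grip":-1,"x":0,"y":0,"z":0.015,"wx":0,"wy":0,"wz":0}
    - {"grip":-1,"x":0,"y":0,"z":0.03,"wx":0,"wy":0,"wz":0}
    - {"grip":-1,"x":0,"y":0,"z":0.043,"wx":0,"wy":0,"wz":0}
    - {"grip":-1,"x":0,"y":0,"z":0.043,"wx":0,"wy":0,"wz":0}
    - {"grip":-1,"x":0,"y":0,"z":0.043,"wx":0,"wy":0,"wz":0}
    - {"grip":-1,"x":0,"y":0,"z":0.043,"wx":0,"wy":0,"wz":0}

```text
time_s: 21.0
tool_pos: [0.3897, -0.3251, 0.1373]
eef_rot: [0.729, 0.685, 0.001, 0.004]
force: [-0.1, 0.4, -0.3]
gripper_width: 0.0001
```

```bash
python3 - <<'E'
from h import *
g=grab('side'); f=grab('top'); s=r.read_state(); print(s['tool_pos'],s['force'],s['gripper_width'])
a=cv2.resize(g['pixels'][200:310,190:310],(400,400));b=cv2.resize(f['pixels'][190:270,290:370],(400,400))
cv2.imwrite('pics/b17.png',np.hstack([a,b])[...,::-1])
E
```

```text
[ 0.3898201  -0.32523118  0.13753918] [0.70532482 0.61649146 0.57328582] 7.25805949133396e-05
```

View pics/b17.png

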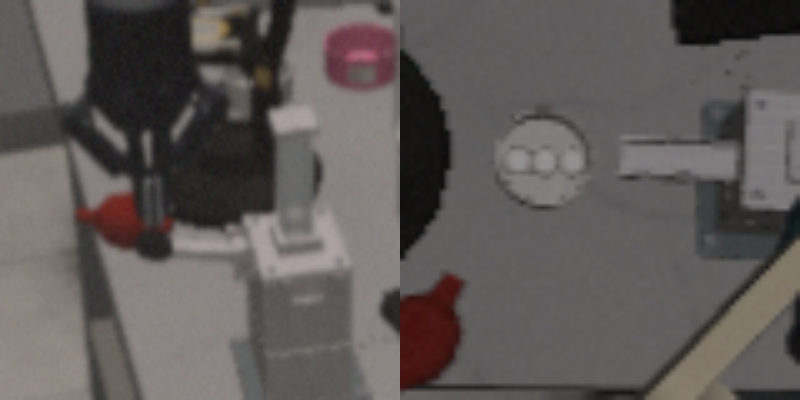

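Three balls are in. Stroke 4.

Call:
move_arm:
  commands:
    - {"grip":-1,"x":0,"y":0,"z":-0.012,"wx":0,"wy":0,"wz":0}
    - {"grip":-1,"x":0,"y":0,"z":-0.024,"wx":0,"wy":0,"wz":0}
    - {"grip":-1,"x":0,"y":0,"z":-0.035,"wx":0,"wy":0,"wz":0}
    - {"grip":-1,"x":0,"y":0,"z":-0.0435,"wx":0,"wy":0,"wz":0}
    - {"grip":-1,"x":0,"y":0,"z":-0.0435,"wx":0,"wy":0,"wz":0}
    - {"grip":-1,"x":0,"y":0,"z":-0.0435,"wx":0,"wy":0,"wz":0}
    - {"grip":-1,"x":0,"y":0,"z":-0.0435,"wx":0,"wy":0,"wz":0}
    - {"grip":-1,"x":0,"y":0,"z":-0.0435,"wx":0,"wy":0,"wz":0}

```text
time_s: 22.1
tool_pos: [0.3899, -0.3254, 0.0951]
eef_rot: [0.729, 0.685, 0.001, 0.005]
force: [-5.2, 2.5, 11.8]
gripper_width: -0.0001
```

Call:
move_arm:
  commands:
    - {"grip":-1,"x":0,"y":0,"z":0.015,"wx":0,"wy":0,"wz":0}
    - {"grip":-1,"x":0,"y":0,"z":0.03,"wx":0,"wy":0,"wz":0}
    - {"grip":-1,"x":0,"y":0,"z":0.045,"wx":0,"wy":0,"wz":0}
    - {"grip":-1,"x":0,"y":0,"z":0.07,"wx":0,"wy":0,"wz":0}
    - {"grip":-1,"x":0,"y":0,"z":0.1,"wx":0,"wy":0,"wz":0}
    - {"grip":-1,"x":0,"y":0,"z":0.13,"wx":0,"wy":0,"wz":0}
    - {"grip":-1,"x":0,"y":0,"z":0.13,"wx":0,"wy":0,"wz":0}
    - {"grip":-1,"x":0,"y":0,"z":0.13,"wx":0,"wy":0,"wz":0}
    - {"grip":-1,"x":0,"y":0,"z":0.13,"wx":0,"wy":0,"wz":0}

```text
time_s: 23.22
tool_pos: [0.3894, -0.325, 0.2235]
eef_rot: [0.729, 0.685, 0.001, 0.003]
force: [0.8, -1.0, 0.3]
gripper_width: 0.0
```

```bash
python3 - <<'E'
from h import *
g=grab('side'); f=grab('top'); s=r.read_state(); print(s['tool_pos'],s['force'],s['gripper_width'])
a=cv2.resize(g['pixels'][200:310,190:310],(400,400));b=cv2.resize(f['pixels'][190:270,290:370],(400,400))
cv2.imwrite('pics/b18.png',np.hstack([a,b])[...,::-1]); save(f,'t18.png',s=1.4)
E
```

```text
[ 0.38958561 -0.32516366  0.22401693] [-0.15655256 -0.7698345  -0.49378518] -0.0002568578006780948
```

View pics/b18.png

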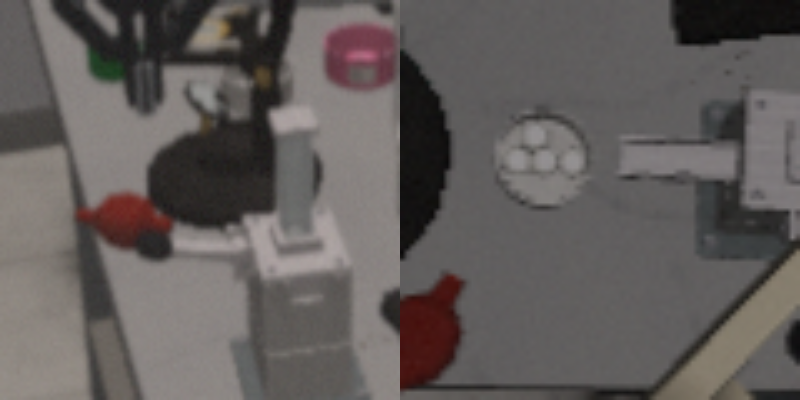

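View pics/t18.png

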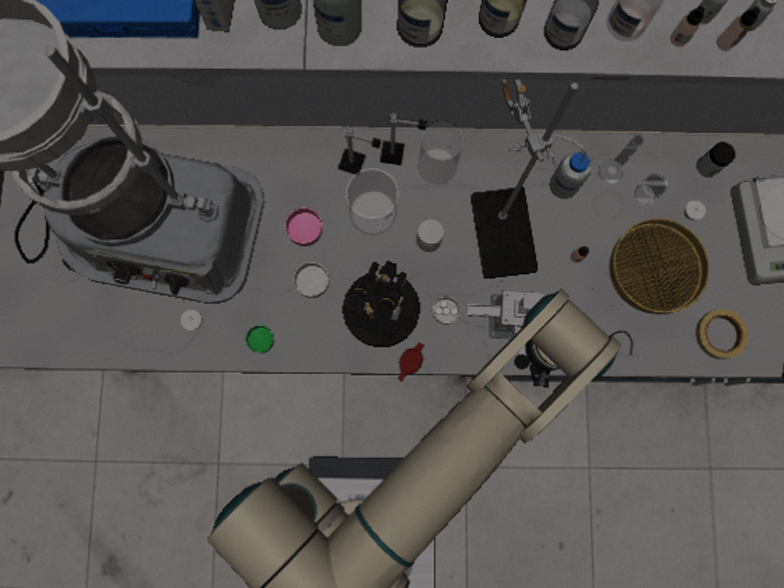

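Four balls lie in the tin (right half: (518,160), (545,160), (571,160), (535,133)). The lever is up, the robot is clear, and the jar (430,235), crucible (190,320) and dropper bottle (580,254) are where they were at the start. Handing in.

```bash
python3 -c "
from workcell import r
print(r.sign_off())"
```

```text
the job is handed in; nothing more can be done
None
```

I stood the smaller plain tin under the chute, let go of it, and gave the lever four full strokes with a full return after each. I handed the job in at about 23 s.

**Last checks:**
- **Tin and balls:** after placing, the tin's centre measured (0.510, -0.185) m, against a target of about (0.508, -0.185). The last top view shows it still standing there with exactly four balls in it. After the fourth stroke no ball showed in the clear tube. I take the last two to be lower in the dispenser, but I didn't see them directly.
- **Strokes:** each one reached the stop at about 9–13 N. Between strokes the lever came back up to rest with zero force on the tool.
- **Bystanders:** the jar, crucible and dropper bottle are at the same pixels as in the first picture. The gripper was clear above the pad with no contact at hand-in.

**What disagreed:**
- **Height:** the reported tool height was about 24–30 mm lower than the cameras showed. Because of this, my first attempt to grip the tin closed on air above it without touching anything. I corrected from the images and the contact force.
- **Width:** the gripper read about 57 mm while holding the tin, which is listed as 60 mm across.

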